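Fetch the ring clamp from behind the finishing bottles

TASK

A ring is waiting to be filed and the wooden ring clamp is hemmed in on its ledge at the back of the bottle rack. First stand all three bottles upright in the steel spill tray, then lift the clamp out and lay it flat and centred along the notched filing rest, seated down in both saddles. After that put every bottle back upright in the very well it came from, and leave the pocket scale and the red needle file as they lie.

Things in the scene. Friction and masses are not known exactly. Their poses are not given: they have to be found in the camera images.
- rack: Pale wood bottle rack, 102 (x) x 166 (y) x 30 mm, fixed. Origin: centre of underside. 3 round wells 43 mm wide, floor at z = 8 mm, at x = -24, y = -50, 0, 50 mm, a bottle in each (shuffled). Behind, at x = 21 mm, a felted ledge 36 x 152 mm, floor z = 22 mm, lips 8 mm, holds the clamp. No finger fits between the bottles or beside the clamp: grip bottles along rack x, tips above its top (47 mm).
- tray: Low stainless spill tray with a rolled rim, 200 (x) x 100 (y) x 19 mm high, walls and floor 3 mm, fixed. Origin: centre of its underside; inner floor at z = 3 mm. Side area for the bottles. Tray and filing rest lie one to the left and one to the right, shuffled.
- filing_rest: Filing rest: dark steel plate 120 (x) x 84 (y) x 8 mm with two notched dark wood saddles, fixed. Origin: centre of its underside. Saddles at x = -42 and 42 mm, 14 mm thick, about 70 mm wide and 40 mm high; each notch 36 mm wide, flaring above, floor at z = 22 mm. The 70 mm between the saddles is free for fingers. The clamp lies in it lengthwise along x, its origin then at z = 22 mm.
- ring_clamp: Wooden ring clamp with a steel band, 28 (x) x 133 (y, its length) x 25 mm high, 75 g, lying flat. Origin: centre of its underside. Grasp across the 28 mm at its middle. Starts on the rack's ledge with its length along the rack's y, up to 7 mm off the middle.
- spray_flask: White spray flask with a slim black nozzle, 31 mm round body up to 80 mm, nozzle 20 mm wide to 114 mm. Origin: centre of its underside, z up. Starts standing in one of the rack's wells.
- dropper_bottle: Amber dropper bottle with a coloured paper band and a black rubber top, 33 mm round body up to 70 mm, neck 24 mm wide to 77 mm, top 102 mm. Origin: centre of its underside, z up. Starts standing in one of the rack's wells.
- polish_bottle: Squat white polish bottle with a wide black cap, 35 mm round all the way up, 81 mm high. Origin: centre of its underside, z up. Starts standing in one of the rack's wells.
- pocket_scale: Black wedge-shaped pocket scale, 73 x 74 x 44 mm, loose. Origin: centre of its underside. To be left alone.
- red_file: Needle file with a red handle, 183 mm long (along y, handle at +y), 10 mm thick, loose on the bench. Origin: middle of its underside. To be left alone.
Not all that is in view belongs to the job. Leave any pink or turquoise look-alike of the dropper_bottle alone.

How it is judged:
On the way, in this order (a step that is already met when the one before it is completed fails the run):
1. all three bottles stand upright in the spill tray while the ring clamp still lies on its ledge (x of spray_flask in the frame of tray between -0.092 and 0.092 m and y of spray_flask in the frame of tray between -0.045 and 0.045 m and height (world z) of each of spray_flask, dropper_bottle, polish_bottle below 0.012 m and angle between each of spray_flask, dropper_bottle, polish_bottle's own z axis and vertical below 0.12 rad and linear speed of each of spray_flask, dropper_bottle, polish_bottle below 0.03 m/s and x of dropper_bottle in the frame of tray between -0.092 and 0.092 m and y of dropper_bottle in the frame of tray between -0.045 and 0.045 m and x of polish_bottle in the frame of tray between -0.092 and 0.092 m and y of polish_bottle in the frame of tray between -0.045 and 0.045 m and distance of ring_clamp from where it was at the start of the episode below 0.015 m), for 0.2 s.
2. the ring clamp lies seated in both saddles of the filing rest (x of ring_clamp in the frame of filing_rest between -0.015 and 0.015 m and y of ring_clamp in the frame of filing_rest between -0.008 and 0.008 m and z of ring_clamp in the frame of filing_rest between 0.017 and 0.026 m and angle between ring_clamp's own z axis and vertical below 0.1 rad and angle between the y axis of ring_clamp and the x axis of filing_rest, either way round below 0.15 rad and linear speed of ring_clamp below 0.02 m/s), for 0.2 s.
At the end, for the whole second after the job is handed in: Each bottle upright (0.12 rad) and at rest within 12 mm of where it started, in its own well; the clamp flat and at rest in both notches of the rest: origin 17 to 26 mm above the rest's, within 15 mm of the middle lengthwise, 8 mm sideways, length within 0.15 rad of the rest's x (all of step 2 and distance of each of spray_flask, dropper_bottle, polish_bottle from where it was at the start of the episode below 0.012 m and angle between each of spray_flask, dropper_bottle, polish_bottle's own z axis and vertical below 0.12 rad and linear speed of each of spray_flask, dropper_bottle, polish_bottle below 0.02 m/s); the robot touches nothing.
It fails at once if a bottle is tipped over (more than 0.7 rad) (angle between any of spray_flask, dropper_bottle, polish_bottle's own z axis and vertical above 0.7 rad).
It fails at once if the pocket scale or the red needle file is shifted by more than 20 mm (distance of any of pocket_scale, red_file from where it was at the start of the episode above 0.02 m).
It also fails if it takes over 138 s, if anything falls off the work surface, if the arm or the gripper's body presses on something with over 40 N, if the wrist force passes 120 N, or if a joint passes its speed limit or range.

ROBOT

A 6-joint arm with a two-finger parallel gripper is mounted at the origin on a cart in front of the work surface, level with it; the furniture and walls round the work are solid. World frame = base frame: x ahead of the robot, y to its left, z up, the work surface at z = 0. Lengths are in m, angles in rad, forces in N, time in s.
With the tool pointing down it reaches from about 0.3 to 1 m from the base axis. Payload 5.1 kg.
Tool frame: the origin (TCP) lies between the finger pads; the fingertips stand ahead of it and the grasp point (between the pads) lies 2 mm behind it (bot.tips_ahead is the z of the fingertips in the tool frame, in m); z points along the fingers, y is the line along which they close (so a half turn about z gives the same grasp; the last joint's range is limited). The gripper opens to 95 mm and grips with 3 to 60 N. Pads are 20 mm wide; open, the fingers measure 119 mm over their backs; the gripper's body (75 mm by 180 mm) begins 59 mm behind the grasp point.
Start: joints at [1.162, 0.124, 1.65, -0, 1.367, -0.083], TCP at [0.208, 0.616, 0.232] pointing down, gripper open.
Joint ranges: [-2.61, 2.61], [-1.02, 2.33], [0.03, 2.71], [-1.35, 4.49], [0.32, 2.68], [-2.91, 2.91]. Speed limits (rad/s): [2.57, 2.57, 3.14, 3.14, 3.14, 3.14].

INTERFACE

Orientations are given as a 3x3 rotation matrix whose columns are the frame's x, y, z axes.
In Python, from station import bot, set_gripper, planner, get_image gives the robot as it stands. Calls block until the motion is done:
- bot.move_pose(position, orientation): joint-space move of the TCP to a pose.
- bot.move_straight(position, rot=None, feed=0.15, contact_N=None): straight line of the TCP; rot=None keeps the orientation; feed is the mean speed in m/s. With contact_N (N) it stops when the force on the tool has changed by that much, and returns True; else False.
- bot.set_joints(angles): joint-space move.
- set_gripper(opening, force=None): finger opening in m; force is the grip in N (None keeps the last); returns when the fingers have stopped.
- bot.pause(seconds).
- planner.solve_ik(position, orientation): joint angles nearest the present ones, or None.
- bot.state(): the state.
- get_image(name): name is "side" or "top"; returns a dict with "frame" (384x512x3 uint8, red, green, blue), "fx", "fy", "cx", "cy" (pixels), "R" (3x3) and "t" (3): a world point X has camera coordinates R X + t. Camera axes: x right, y down, z forward; pixel columns grow to the right and rows downward; lengths in m; the calibration is good to about 2 mm. A picture is of the moment at which its call begins. There is no depth.
A pose or a line that the arm cannot do raises bot.MotionError and nothing moves.
- bot.hand_in(): hands the job in; it is judged then, once.
The state is a dict: "clock": time; "qpos": joint angles; "dq": joint speeds; "effort": joint torques, N m; "ee_pos": TCP position; "ee_rot": TCP orientation; "wrist_force": force on the tool from outside, world axes, zero at the start; "ft_torque": the same for the moment, N m; "width": finger opening in m; "grip_force": force on a finger pad.
Only numpy, scipy, OpenCV 4.12 (cv2) and the standard library are available. Lean on these libraries where they do the work, as an engineer would, in place of code of your own. Each camera call takes 0.05 s, during which the arm holds its last target. There are 200 camera calls.

## Working session

There is one attempt and no reset: what is moved stays moved. The work goes in short steps, each a Python script; the robot and the scene stay as the last script left them, time stands still between calls to the robot, and variables do not carry over. Pictures are saved under pics/ and viewed, at most 14 in all, crops included, and the job is handed in when it is done.

```bash
mkdir -p pics; ls
python3 - <<'E'
from station import bot, get_image
import cv2,numpy as np
print(bot.state(), bot.tips_ahead)
for n in ("top","side"):
    d=get_image(n); np.savez(f"{n}0.npz",**d)
    cv2.imwrite(f"pics/{n}0.png",cv2.resize(d["frame"][:,:,::-1],(800,600),interpolation=cv2.INTER_CUBIC))
    print(n,d["fx"],d["fy"],d["cx"],d["cy"],d["R"],d["t"],-np.array(d["R"]).T@np.array(d["t"]))
E
```

```text
pics
{'clock': 0.0, 'qpos': array([ 1.16237919e+00,  1.24496962e-01,  1.65164356e+00, -2.41072627e-05,
        1.36749986e+00, -8.25837797e-02]), 'dq': array([0.00139979, 0.00074612, 0.00066068, 0.00027101, 0.00094853,
       0.00111604]), 'effort': array([ 1.95541223e-03, -4.17614365e+01, -3.59931350e+01,  7.75736687e-02,
        4.92888526e-02, -1.79091435e-04]), 'ee_pos': array([0.20784961, 0.61524162, 0.23041028]), 'ee_rot': array([[-9.47385807e-01,  3.20092965e-01, -7.91603423e-04],
       [ 3.20093911e-01,  9.47383935e-01, -1.88868645e-03],
       [ 1.45397119e-04, -2.04270218e-03, -9.99997903e-01]]), 'wrist_force': array([-0.45009163,  0.12959253, -0.57093515]), 'ft_torque': array([-0.00707555,  0.01068563, -0.01767239]), 'grip_force': 0.0, 'width': 0.09518652614761562} 0.017
top 366.53483063478546 366.53483063478546 264.6526893477616 195.07525120489532 [[ 0.02534202 -0.99951956 -0.01784482]
 [-0.9952771  -0.02355313 -0.09417398]
 [ 0.09370843  0.0201471  -0.99539581]] [-0.00406492  0.5178543   0.86442681] [ 0.43450747 -0.00928158  0.90914269]
side 371.7817730532969 371.7817730532969 259.26640199115127 187.04136690413583 [[ 0.99256792  0.11999475  0.02025302]
 [ 0.0848238  -0.56287264 -0.82217961]
 [-0.08725737  0.81778704 -0.56886774]] [-0.50747418 -0.00125261  0.94731016] [ 0.58646864 -0.71450879  0.54814221]
```

View pics/top0.png

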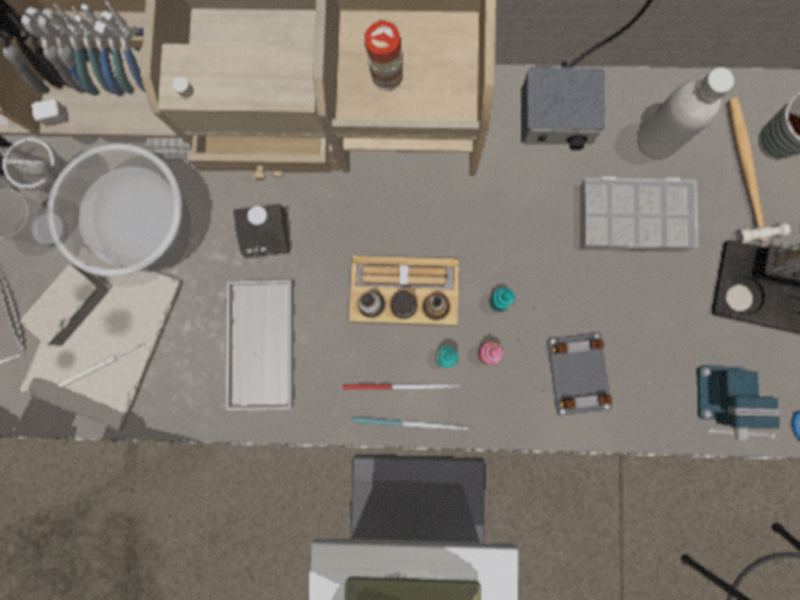

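View pics/side0.png

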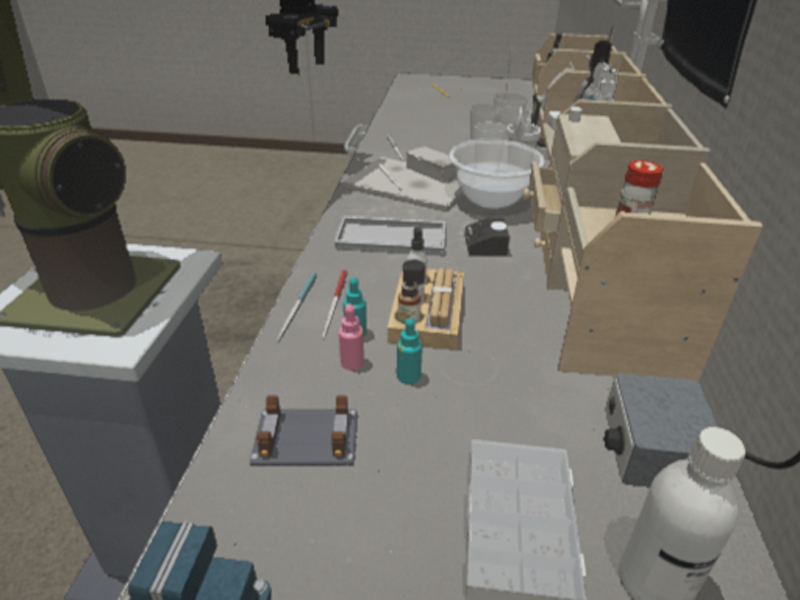

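The top view shows three possible droppers besides the real one:

- Turquoise look-alikes at (447,356) and (503,298), and a pink one at (490,352). All three stand outside the rack, so I leave them alone.
- In the rack wells: spray flask (371,303), polish bottle (403,303), amber dropper (436,305).
- The clamp is at (404,274), the tray at (260,345) and the rest at (579,373). The turquoise file at (410,423) is a distractor to the red file at (400,386).

Next: measurement and one close crop.

```bash
cat > v.py <<'E'
import numpy as np, cv2
C={n:dict(np.load(f"{n}0.npz")) for n in ("top","side")}
def ray(n,p):
    c=C[n]; d=np.array([(p[0]-c["cx"])/c["fx"],(p[1]-c["cy"])/c["fy"],1.])
    return -c["R"].T@c["t"], c["R"].T@d
def plane(n,p,z):
    o,d=ray(n,p); return o+d*(z-o[2])/d[2]
def proj(n,X):
    c=C[n]; q=c["R"]@np.asarray(X,float)+c["t"]; return np.array([c["fx"]*q[0]/q[2]+c["cx"],c["fy"]*q[1]/q[2]+c["cy"]])
def tri(pt,ps):
    (o1,d1),(o2,d2)=ray("top",pt),ray("side",ps)
    s=np.linalg.lstsq(np.c_[d1,-d2],o2-o1,rcond=None)[0]
    a,b=o1+s[0]*d1,o2+s[1]*d2; return (a+b)/2,np.linalg.norm(a-b)
E
python3 - <<'E'
from v import *
def crop(n,x,y,w,h,k):
    f=C[n]["frame"][y:y+h,x:x+w,::-1]; return cv2.resize(f,None,fx=k,fy=k,interpolation=cv2.INTER_CUBIC)
a=crop("top",217,157,88,60,4.5); b=crop("side",240,140,66,88,4.5)   #396x270, 297x396
c=crop("top",340,205,62,67,4.5); d=crop("side",155,245,80,60,4.5)
im=np.zeros((600,800,3),np.uint8)
for q,x,y in((a,0,0),(b,400,0),(c,0,275),(d,400,330)):
    h=min(q.shape[0],600-y);w=min(q.shape[1],800-x); im[y:y+h,x:x+w]=q[:h,:w]
im[0:330,400:697]=b[:330]
cv2.imwrite("pics/crop.png",im)
# masks in top
f=C["top"]["frame"]; hsv=cv2.cvtColor(f,cv2.COLOR_RGB2HSV)
print("tray px",f[220,165],f[220,200],"plate",f[240,370],"bench",f[240,340],"rack",f[205,240])
def rect(mask,box,name):
    x0,y0,x1,y1=box; m=np.zeros_like(mask); m[y0:y1,x0:x1]=mask[y0:y1,x0:x1]
    m=cv2.morphologyEx(m,cv2.MORPH_CLOSE,np.ones((5,5)))
    c=max(cv2.findContours(m,cv2.RETR_EXTERNAL,cv2.CHAIN_APPROX_NONE)[0],key=cv2.contourArea)
    r=cv2.minAreaRect(c); print(name,r); return cv2.boxPoints(r)
S=hsv[...,1]; V=hsv[...,2]
wood=((S>80)&(V>120)).astype(np.uint8)
b=rect(wood,(215,155,305,215),"rack"); print(np.array([plane("top",p,.030) for p in b]).round(4))
bench=f[240,340].astype(int)
diff=(np.abs(f.astype(int)-cv2.medianBlur(f,3)[225:250,325:345].mean((0,1))).sum(2)>45).astype(np.uint8)
b=rect(diff,(135,170,195,270),"tray"); print(np.array([plane("top",p,.019) for p in b]).round(4))
b=rect(diff,(345,205,397,270),"rest"); print(np.array([plane("top",p,.02) for p in b]).round(4))
E
```

```text
tray px [189 185 183] [139 132 124] plate [109 109 112] bench [134 129 122] rack [184 164 124]
rack ((258.29443359375, 185.1941375732422), (68.4006576538086, 42.06854248046875), 1.6365771293640137)
[[ 0.4903  0.107   0.03  ]
 [ 0.5929  0.1077  0.03  ]
 [ 0.5918 -0.0586  0.03  ]
 [ 0.4896 -0.0575  0.03  ]]
tray ((164.0, 220.5), (83.0, 48.0), 90.0)
[[0.5508 0.317  0.019 ]
 [0.5535 0.1982 0.019 ]
 [0.3522 0.1891 0.019 ]
 [0.349  0.3054 0.019 ]]
rest ((370.2685852050781, 238.2642059326172), (50.9491081237793, 37.20408630371094), 82.40535736083984)
[[ 0.4736 -0.1949  0.02  ]
 [ 0.4876 -0.2834  0.02  ]
 [ 0.3676 -0.2987  0.02  ]
 [ 0.3537 -0.2113  0.02  ]]
```

View pics/crop.png

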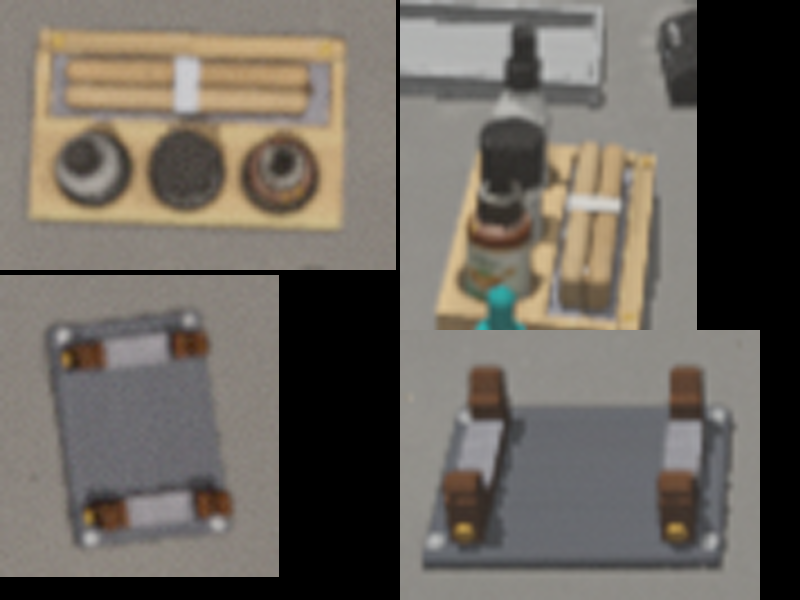

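The crop confirms the choice. In the rack, left to right, stand the white spray flask with black nozzle, the black-capped polish bottle and the amber dropper. The clamp's steel band is at crop (187,85), and the rest's notch pads are at (137,350) and (158,508). Now I triangulate these.

Run:
```python
from v import *
T=lambda x,y,ox=0,oy=0,bx=217,by=157:((x-ox)/4.5+bx-.4,(y-oy)/4.5+by-.4)
rt=lambda x,y:T(x,y,0,275,340,205); rs=lambda x,y:T(x,y,400,330,155,245); ss=lambda x,y:T(x,y,400,0,240,140)
def refine(n,p,r=2.5):
    g=cv2.cvtColor(C[n]["frame"],cv2.COLOR_RGB2GRAY).astype(float); Y,X=np.mgrid[:384,:512]
    m=np.hypot(X-p[0],Y-p[1])<=r; w=np.where(m,np.clip(g-np.median(g[m]),0,None),0); return (X*w).sum()/w.sum(),(Y*w).sum()/w.sum()
P=[]
for a,b in (((62,335),(462,415)),((190,318),(717,414)),((90,538),(433,548)),((218,523),(711,540))):
    pass
# top far-left=+x+y ; side: left=-x, top=+y
sc=[((62,335),(717,414)),((190,318),(711,540)),((90,538),(462,415)),((218,523),(433,548))]
for a,b in sc:
    pa=refine("top",rt(*a)); pb=refine("side",rs(*b)); X,e=tri(pa,pb); P.append(plane("top",pa,.009)); print("screw",X.round(4),round(e,4),P[-1].round(4),plane("side",pb,.009).round(4))
P=np.array(P); print("rest centre",P.mean(0)); v=P[0]+P[1]-P[2]-P[3]; print("yaw",np.arctan2(v[1],v[0]))
n1,n2=plane("top",rt(137,350),.022),plane("top",rt(158,508),.022); print("notches",n1,n2,(n1+n2)/2,np.linalg.norm(n1-n2),np.arctan2(*(n1-n2)[1::-1]))
for nm,a,b,z in (("polish",(186,168),(514,135),.089),("spray",(84,155),(524,30),.122),("dropper",(284,160),(498,188),.110),("band",(187,84),(594,204),.047)):
    X,e=tri(T(*a),ss(*b)); print(nm,X.round(4),round(e,4),"top@z",plane("top",T(*a),z).round(4),"side@z",plane("side",ss(*b),z).round(4))
e=[plane("top",T(*q),.040) for q in ((66,72),(66,97),(308,72),(308,97))]; print("clamp ends",np.array(e).round(4))
w=[plane("top",T(*q),.030) for q in ((93,170),(187,172),(280,174))];print("wells",np.array(w).round(4))
f=C["top"]["frame"]; m=(f.min(2)>158).astype(np.uint8); k=np.zeros_like(m); k[170:272,138:194]=m[170:272,138:194]; k=cv2.morphologyEx(k,cv2.MORPH_CLOSE,np.ones((5,5)))
c=max(cv2.findContours(k,0,1)[0],key=cv2.contourArea); r=cv2.minAreaRect(c); print(r); b=np.array([plane("top",p,.019) for p in cv2.boxPoints(r)]);print(b.round(4),b.mean(0))
```

```text
screw [ 0.4687 -0.2094  0.0083] 0.001 [ 0.4681 -0.2093  0.009 ] [ 0.4693 -0.2099  0.009 ]
screw [ 0.4793 -0.278   0.0076] 0.0012 [ 0.4787 -0.2778  0.009 ] [ 0.4802 -0.279   0.009 ]
screw [ 0.3596 -0.2252  0.0067] 0.0002 [ 0.3597 -0.2247  0.009 ] [ 0.3607 -0.2273  0.009 ]
screw [ 0.3694 -0.2928  0.0073] 0.0009 [ 0.369  -0.2924  0.009 ] [ 0.3705 -0.294   0.009 ]
rest centre [ 0.41888418 -0.25104649  0.009     ]
yaw 0.13673876395081813
notches [ 0.46082064 -0.24614499  0.022     ] [ 0.37765629 -0.25706529  0.022     ] [ 0.41923846 -0.25160514  0.022     ] 0.0838782651686219 0.1305627970473219
polish [0.5172 0.0231 0.0855] 0.0059 top@z [0.5139 0.0225 0.089 ] side@z [0.5205 0.0184 0.089 ]
spray [0.5176 0.0707 0.1221] 0.0034 top@z [0.5159 0.0704 0.122 ] side@z [0.5192 0.0714 0.122 ]
dropper [ 0.5185 -0.0266  0.0857] 0.002 top@z [ 0.5169 -0.0259  0.11  ] side@z [ 0.5212 -0.063   0.11  ]
band [0.5634 0.0249 0.0456] 0.0013 top@z [0.5626 0.0248 0.047 ] side@z [0.5641 0.0231 0.047 ]
clamp ends [[ 0.5686  0.0898  0.04  ]
 [ 0.5552  0.0893  0.04  ]
 [ 0.5715 -0.0391  0.04  ]
 [ 0.5581 -0.0394  0.04  ]]
wells [[ 0.5174  0.0746  0.03  ]
 [ 0.5175  0.0242  0.03  ]
 [ 0.5176 -0.0256  0.03  ]]
((165.0, 220.5), (81.0, 40.0), 90.0)
[[0.5486 0.3044 0.019 ]
 [0.5509 0.2055 0.019 ]
 [0.3544 0.1965 0.019 ]
 [0.3518 0.2934 0.019 ]] [0.4514067  0.24994954 0.019     ]
```

```bash
cat > h.py <<'E'
import numpy as np
from station import bot,set_gripper,planner,get_image
def R(a):  # tool down, closing axis at angle a from world x
    y=np.array([np.cos(a),np.sin(a),0]); z=np.array([0,0,-1.]); return np.c_[np.cross(y,z),y,z]
A=0.0            # closing angle (may be flipped by pi)
UP=0.205; ZR=0.071; ZT=0.066
WELL=dict(spray=(.5175,.0725),polish=(.5175,.0237),dropper=(.5175,-.0262))
TRAY=dict(spray=(.517,.247),polish=(.4515,.2455),dropper=(.386,.244))
def go(xy,z,feed=.25,rot=None,c=None): return bot.move_straight([xy[0],xy[1],z],rot,feed=feed,contact_N=c)
def pick(xy,z):
    go(xy,UP,.3); go(xy,z,.15); set_gripper(.015,15); s=bot.state(); print("width",round(s["width"],4),"F",round(s["grip_force"],1)); go(xy,UP,.2)
def place(xy,z):
    go(xy,UP,.3); go(xy,z+.012,.2); h=go(xy,z-.003,.04,c=4)
    s=bot.state(); print("contact",h,s["ee_pos"].round(4),s["wrist_force"].round(1)); bot.pause(.1)
    set_gripper(.052); go(xy,UP,.2); print("clock",round(bot.state()["clock"],1))
def snap(name,n="top",box=None,k=1.5625):
    import cv2
    f=get_image(n)["frame"][:,:,::-1]
    if box: x,y,w,h=box; f=f[y:y+h,x:x+w]
    cv2.imwrite(f"pics/{name}.png",cv2.resize(f,None,fx=k,fy=k,interpolation=cv2.INTER_CUBIC))
E
python3 - <<'E'
from h import *
for a in (0,np.pi):
    for p,z in list((q,ZR) for q in WELL.values())+list((q,ZT) for q in TRAY.values())+[((.563,.025),.05)]:
        q=planner.solve_ik([*p,z],R(a)); print(a,None if q is None else np.round(q,2))
for a in (.134+np.pi/2,.134-np.pi/2): print(planner.solve_ik([.419,-.2513,.05],R(a)))
E
```

```text
0 [ 0.04  0.    2.07 -0.    1.07  0.04]
0 [-0.06 -0.01  2.08 -0.    1.07 -0.06]
0 [-0.15 -0.01  2.08 -0.    1.07 -0.15]
0 [ 0.35  0.12  1.95 -0.    1.07  0.35]
0 [ 0.39 -0.01  2.09 -0.    1.06  0.39]
0 [ 0.45 -0.14  2.21 -0.    1.07  0.45]
0 [-0.05  0.12  1.98 -0.    1.04 -0.05]
3.141592653589793 None
3.141592653589793 None
3.141592653589793 None
3.141592653589793 [ 0.35  0.12  1.95 -0.    1.07 -2.79]
3.141592653589793 [ 0.39 -0.01  2.09 -0.    1.06 -2.75]
3.141592653589793 [ 0.45 -0.14  2.21 -0.    1.07 -2.7 ]
3.141592653589793 None
[-6.50170404e-01 -4.31624253e-02  2.15084551e+00 -4.44089210e-16
  1.03390957e+00 -2.35496673e+00]
[-6.50170404e-01 -4.31624253e-02  2.15084551e+00 -4.44089210e-16
  1.03390957e+00  7.86625923e-01]
```

```bash
python3 - <<'E'
from h import *
set_gripper(.055)
x,y=WELL["spray"]; bot.move_pose([x,y,UP],R(0))
go((x,y),ZR,.15); snap("a_top","top",(217,150,100,75),3.9); snap("a_side","side",(220,110,110,110),4)
E
python3 -c "
import cv2,numpy as np
a=cv2.imread('pics/a_top.png');b=cv2.imread('pics/a_side.png')
o=np.zeros((440,800,3),np.uint8);o[:a.shape[0],:390]=a[:,:390];o[:,390:800]=b[:440,:410];cv2.imwrite('pics/a.png',o)"
```

```text
(no output)
```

View pics/a.png

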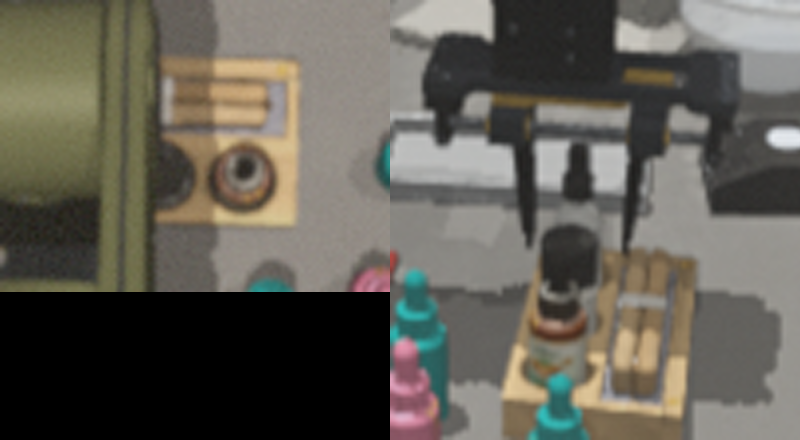

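The side view shows the fingers straddling the white flask, with tips at (530,245) and (627,245). They are above the clamp and the nozzle sits between them. I grip and carry on.

Run:
```python
from h import *
pick(WELL["spray"],ZR); place(TRAY["spray"],ZT)
snap("b","side",(190,110,110,70),5)
```

```text
width 0.0304 F 15.0
contact True [0.5183 0.2474 0.0657] [ 1.3 -0.1  1.5]
clock 10.8
```

View pics/b.png

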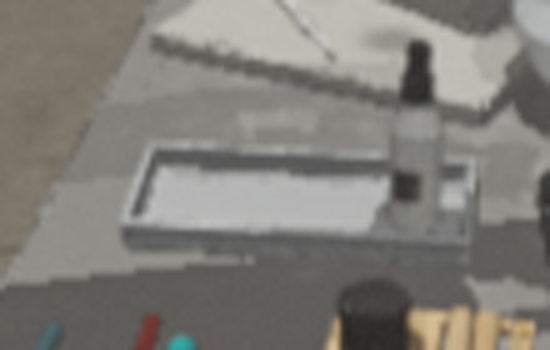

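The flask stands upright in the tray at (415,160), and contact came at the expected height. Next are the polish bottle and the dropper.

Run:
```python
from h import *
for b in ("polish","dropper"): pick(WELL[b],ZR); place(TRAY[b],ZT)
go((.563,.025),UP,.3); bot.pause(.3)
snap("c","side",(190,100,130,140),4.2)
```

```text
width 0.0341 F 15.0
contact True [0.4526 0.2457 0.0655] [ 0.7 -0.3  0.8]
clock 17.6
width 0.0317 F 15.0
contact True [0.3866 0.2444 0.0657] [ 0.2 -0.2  0.9]
clock 24.9
```

View pics/c.png

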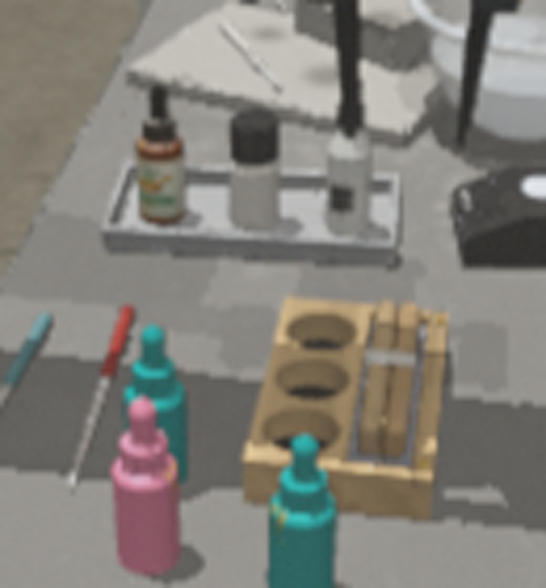

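All three bottles stand in the tray at (160,170), (255,170) and (350,180). The wells are empty and the clamp is still on its ledge at (390,375). Now the clamp.

Run:
```python
from h import *
p=(.563,.025); r=R(.02)
go(p,.15,.2,r); print("touch",go(p,.050,.1,c=5)); print(bot.state()["ee_pos"].round(4))
set_gripper(.01,25); s=bot.state(); print(s["width"],s["grip_force"])
go(p,.19,.15)
q=(.419,-.2513); bot.move_pose([*q,.19],R(.134-np.pi/2)); go(q,.085,.15); bot.pause(.2)
print(bot.state()["ee_pos"].round(4),bot.state()["width"],bot.state()["clock"]); snap("d","side",(140,200,120,120),5)
```

```text
touch False
[0.5637 0.025  0.0509]
0.026086906797364678 24.84598757699132
[ 0.4198 -0.2518  0.0863] 0.02660153034836394 31.7917
```

View pics/d.png

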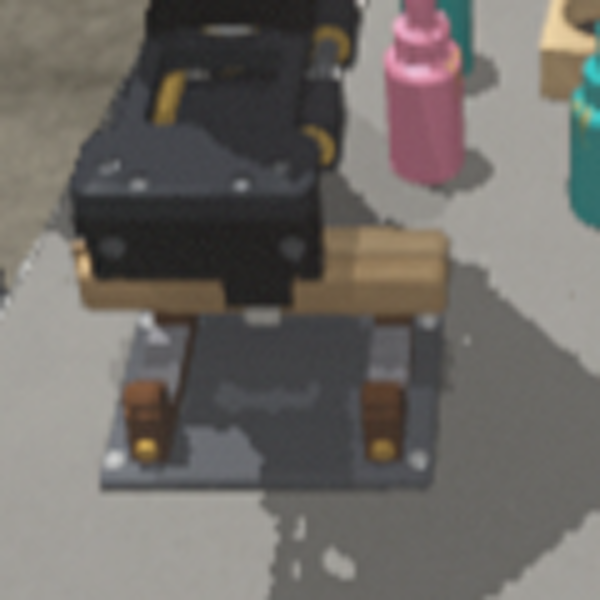

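The clamp hangs level, spanning (80–447, 275) over both saddles at (147,420) and (383,420). I lower it.

Run:
```python
from h import *
q=(.419,-.2513)
go(q,.062,.1); print(go(q,.046,.03,c=5)); s=bot.state(); print(s["ee_pos"].round(4),s["wrist_force"].round(1))
set_gripper(.05); bot.pause(.2); go(q,.20,.2); bot.move_pose([.48,.05,.25],R(0)); print(bot.state()["clock"])
a=get_image("side")["frame"];b=get_image("top")["frame"]
import cv2
A=cv2.resize(a[230:330,140:250,::-1],None,fx=4,fy=4,interpolation=2);B=cv2.resize(b[200:275,340:405,::-1],None,fx=5,fy=5,interpolation=2)
o=np.zeros((400,770,3),np.uint8);o[:,:440]=A;o[:375,445:]=B;cv2.imwrite("pics/e.png",o)
```

```text
True
[ 0.4194 -0.2516  0.05  ] [-0.1 -0.5  2.4]
35.6
```

View pics/e.png

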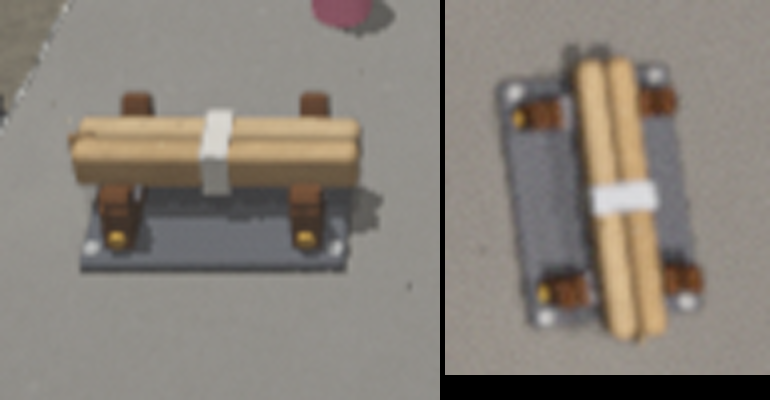

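The clamp lies in both notches, with its band at (624,198) in the top crop and (217,150) in the side crop. I check its centre numerically, then return the bottles.

Run:
```python
from v import *
from h import *
T=lambda x,y:((x-445)/5+340-.4,y/5+200-.4); S=lambda x,y:(x/4+140-.4,y/4+230-.4)
e1,e2=plane("top",T(604,60),.045),plane("top",T(638,336),.045); print(e1,e2,(e1+e2)/2,np.linalg.norm(e1-e2),np.arctan2(*(e1-e2)[1::-1]))
print("band",plane("top",T(624,198),.047),tri(T(624,198),S(218,125)))
for b in ("dropper","polish","spray"):
    pick(TRAY[b],ZT); place(WELL[b],ZR)
bot.move_pose([.30,.05,.3],R(0)); bot.pause(.5); print(bot.state()["clock"])
a=get_image("side")["frame"];b=get_image("top")["frame"]
A=cv2.resize(a[130:330,140:310,::-1],None,fx=2.8,fy=2.8,interpolation=2);B=cv2.resize(b[150:225,215:315,::-1],None,fx=3.2,fy=3.2,interpolation=2)
o=np.zeros((560,800,3),np.uint8);o[:,:476]=A;o[:240,480:]=B;cv2.imwrite("pics/f.png",o)
```

```text
[ 0.482854   -0.24320396  0.045     ] [ 0.35549829 -0.25860013  0.045     ] [ 0.41917614 -0.25090204  0.045     ] 0.12828296379005535 0.12030722471520425
band [ 0.4187919  -0.25178465  0.047     ] (array([ 0.41986985, -0.25069159,  0.04984967]), np.float64(0.0021244108120755884))
width 0.0318 F 15.0
contact True [ 0.519  -0.0264  0.0708] [0.8 0.4 2. ]
clock 42.8
width 0.0344 F 15.0
contact True [0.519  0.0237 0.0707] [1.4 0.4 1.5]
clock 49.8
width 0.0303 F 15.0
contact True [0.5189 0.0725 0.071 ] [1.2 1.  1.4]
clock 56.5
57.9167
```

View pics/f.png

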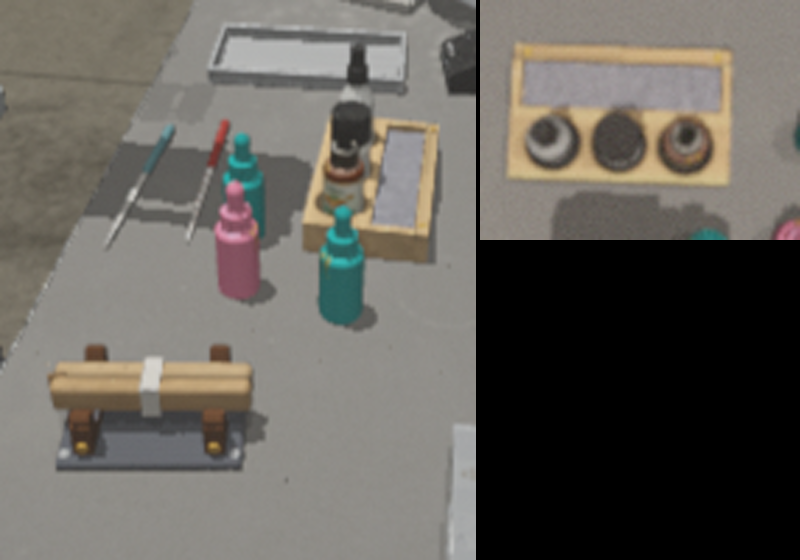

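The flask, polish bottle and dropper are back in their own wells at (551,138), (619,140) and (685,143). The clamp is seated in the rest, centred to about 1 mm, and the scale and red file are unmoved. I hand in.

```bash
python3 -c "
from station import bot
print(bot.hand_in())"
```

```text
the job is handed in; nothing more can be done
None
```

The job is handed in; no verdict came back, but my last pictures show the clamp seated in both saddles, centred to about 1 mm, every bottle upright in its own well, and the scale and red file where they lay, at about 58 s of the 138 s allowed.

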